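Hang the clip disc on the tube rotator's slanted spindle and lock its bayonet

TASK

Take the white clip disc from the desk, hang it on the tube rotator's slanted drive spindle and slide it fully home onto the flange: the spindle may have stopped with its two lugs some way off the red home marks, so press lightly and turn until the slots drop over the lugs. Then turn the disc clockwise (seen from above) to the stop, so that the bayonet is locked, and let go. Be gentle: do not ram the disc on, do not force the spindle round against its gearbox, and leave the other things where they stand.

Things in the scene. Friction and masses are not known exactly. Their poses are not given: they have to be found in the camera images.
- tube_disc: loose clip disc, 0.18 to 0.29 kg, lying flat: white plate 134 mm across, 6 mm thick, with eight black tube clips to 25 mm high, a grey hub 57 mm across and 42 mm high, on it a blue bar grip. Rests on 2 mm rubber feet. Origin: centre of the underside, z up through hub and grip. From below the hub has a blind bore 26 mm across (mouth bevelled to 30), 36 mm deep. Alike after half a turn about z
- grip (a point): in the middle of the blue bar grip, 60 mm above the disc's underside; axes as the disc's. The grip is 46 mm long (y), 22 mm wide (x) and reaches from 42 to 74 mm above the underside
- slot (a point): mouth of one of the two bayonet slots, in the underside on the disc's +y side; the other is on the -y side; red lines on the plate's top mark them. 7.4 mm wide, 10 mm deep, they open into an undercut 10 to 20 mm above the underside, in which a lug lets the disc turn clockwise, seen from above the grip, by 0.75 to 0.83 rad (0.79 from the slot's middle) to a solid stop
- pocket_a (a point): point in the disc at the end of one undercut, 16 mm from its axis and 15 mm above its underside, where a lug's middle lies when locked; axes as the disc's
- pocket_b (a point): the same in the other undercut
- rotator: fixed tube rotator: white base 150 x 150 x 46 mm with a grey motor barrel in a yoke, about 135 mm high; origin at the middle of its underside, -x its front with the control knob, over which the spindle leans. The sum of all contact forces between disc and rotator, sideways jamming included, must stay under 60 N: push with 5 to 10 N and give way sideways
- spindle_seat (a point): middle of the flange face (47 mm across) on which the disc's underside comes to rest, on the spindle's axis, 125 mm above the desk; z points out along the spindle, leaning 35 degrees from vertical to the rotator's front; y is level, along the red home marks; does not turn with the spindle. A disc resting on the lugs, not yet in the slots, is 18 mm short of home
- spindle_tip (a point): tip of the spindle, 33 mm out along z from the seat, axes as there; 24 mm thick, last 5 mm tapered to 16. Two lugs 6 mm square stand out to 22 mm from the axis, their middle 15 mm above the flange; their line is up to 0.6 rad either way of the y axis and must be felt (slots pass within 0.03 rad). The geared motor holds the spindle to 0.7 N m; a rise of 0.15 to 0.3 N m tells the stop
- brown_bottle: bystander, fixed: brown bottle with red cap, 49 mm across, 116 mm high; origin under its middle
- small_vial: bystander: dark vial with red cap, 21 mm across, 45 mm high; origin under its middle
- glucose_meter: bystander: green and black hand-held meter standing on edge, 28 x 88 x 54 mm; origin under its middle
- well_rack: bystander, fixed: white block with holes, 98 x 162 x 30 mm, five capped tubes stand in it up to 98 mm high; origin under its middle

How it is judged:
On the way:
1. the disc is on the spindle, fully home on the flange with the lugs through its slots (distance between tube_disc and spindle_seat below 0.003 m and angle between the z axis of tube_disc and the z axis of spindle_seat, either way round below 0.06 rad), for 0.2 s.
At the end, for the whole second after the job is handed in: The disc hangs on the spindle with its underside on the flange (origin within 3 mm of the seat point, axes parallel within 0.06 rad), turned clockwise to the bayonet's stop (lugs within 4 mm, about 10 degrees and the play, of the ends of the undercuts), released and at rest (all of step 1 and (distance between spindle_c0 and pocket_a below 0.004 m or distance between spindle_c0 and pocket_b below 0.004 m) and linear speed of tube_disc below 0.01 m/s and angular speed of tube_disc below 0.05 rad/s); the robot touches nothing.
It fails at once if the disc pressed against the rotator with more than 60 N (contact force between tube_disc and rotator above 60 N).
It fails at once if the spindle forced round against its gearbox (a lug moved more than 3 mm) (distance of spindle_c0 from where it was at the start of the episode above 0.003 m).
It fails at once if the vial or meter beside the work pushed by more than 30 mm (distance of any of small_vial, glucose_meter from where it was at the start of the episode above 0.03 m).
It also fails if it takes over 64 s, if anything falls off the work surface, if the arm or the gripper's body presses on something with over 40 N, if the wrist force passes 120 N, or if a joint passes its speed limit or range.

ROBOT

A 7-joint arm with a two-finger parallel gripper is mounted at the origin on a cart in front of the work surface, level with it; the furniture and walls round the work are solid. World frame = base frame: x ahead of the robot, y to its left, z up, the work surface at z = 0. Lengths are in m, angles in rad, forces in N, time in s.
With the tool pointing down it reaches from about 0.425 to 0.875 m from the base axis. Payload 8.4 kg.
Tool frame: the origin (TCP) lies at the very end of the fingers, on their centre line; the grasp point (between the pads) lies 19 mm behind it; z points along the fingers, y is the line along which they close (so a half turn about z gives the same grasp; the last joint's range is limited). The gripper opens to 85 mm and grips with 20 to 120 N. Pads are 22 mm wide; open, the fingers measure 114 mm over their backs; the gripper's body (76 mm by 85 mm) begins 54 mm behind the grasp point. The pads swing forward as they close: fully open they stand 13 mm farther back than shut.
Start: joints at [-1.377, 0.333, 0.04, 1.465, -0.013, 1.343, -0.059], TCP at [0.188, 0.622, 0.231] pointing down, gripper open.
Joint ranges: [-2.58, 2.58], [-0.38, 2.09], [-1.3, 1.39], [0.25, 2.4], [-1.5, 4.64], [0.08, 2.09], [-2.65, 2.65]. Speed limits (rad/s): [2.22, 2.22, 2.79, 2.79, 3.14, 3.14, 3.14].

INTERFACE

Orientations are given as a unit quaternion [w, x, y, z].
In Python, from plant import arm, move_gripper, monitor, eyes gives the robot as it stands. Calls block until the motion is done:
- arm.movep(position, orientation): joint-space move of the TCP to a pose.
- arm.movel(position, speed=0.15, rot=None, f_stop=None): straight line of the TCP; rot=None keeps the orientation; speed is the mean speed in m/s. With f_stop (N) it stops when the force on the tool has changed by that much, and returns True; else False.
- arm.move_joints(angles): joint-space move.
- move_gripper(opening, strength=None): opening from 0.0 (shut) to 1.0 (fully open); strength is the grip in N (None keeps the last); returns when the fingers have stopped.
- arm.dwell(seconds).
- arm.inverse_kinematics(position, orientation): joint angles nearest the present ones, or None.
- monitor.sense(): the state.
- eyes.capture(name): name is "scene" or "top" or "wrist"; returns a dict with "frame" (400x640x3 uint8, blue, green, red), "camera_matrix" (3x3 intrinsics, pixels), "position" and "rotation" of the camera in the world. Camera axes: x right, y down, z forward; pixel columns grow to the right and rows downward; lengths in m; the calibration is good to about 2 mm. A picture is of the moment at which its call begins. There is no depth.
A pose or a line that the arm cannot do raises arm.PlanningError and nothing moves.
- arm.job_done(): hands the job in; it is judged then, once.
The state is a dict: "clock": time; "q": joint angles; "qvel": joint speeds; "effort": joint torques, N m; "tool_pos": TCP position; "eef_rot": TCP orientation; "ft_force": force on the tool from outside, world axes, zero at the start; "torque": the same for the moment, N m; "grip_width": opening from 0.0 (shut) to 1.0 (fully open); "finger_force": force on a finger pad.
Only numpy, scipy, OpenCV 4.12 (cv2) and the standard library are available. Lean on these libraries where they do the work, as an engineer would, in place of code of your own. Each camera call takes 0.05 s, during which the arm holds its last target. There are 200 camera calls.

## Working session

There is one attempt and no reset: what is moved stays moved. The work goes in short steps, each a Python script; the robot and the scene stay as the last script left them, time stands still between calls to the robot, and variables do not carry over. Pictures are saved under pics/ and viewed, at most 10 in all, crops included, and the job is handed in when it is done.

```bash
ls; mkdir -p pics; python3 - <<'E'
from plant import arm, move_gripper, monitor, eyes
import cv2,pickle
d={}
for n in("scene","top","wrist"):
    c=eyes.capture(n); d[n]=c; cv2.imwrite(f"pics/{n}0.png",c["frame"]); print(n,c["camera_matrix"],c["position"],c["rotation"])
pickle.dump(d,open("c0.pkl","wb"))
print(monitor.sense())
E
```

```text
pics
scene [[446.37526972   0.         326.64812288]
 [  0.         446.37526972 203.59813967]
 [  0.           0.           1.        ]] [-0.10580043 -0.64980246  0.89788103] [-0.32018772  0.8140344  -0.45035754  0.17890196]
top [[399.15537669   0.         320.81855407]
 [  0.         399.15537669 198.46026425]
 [  0.           0.           1.        ]] [ 0.35016658 -0.23723474  1.06099108] [-0.06883042  0.71382905 -0.69406721  0.06309654]
wrist [[317.37936998   0.         315.08715769]
 [  0.         317.37936998 202.85384011]
 [  0.           0.           1.        ]] [0.11570233 0.64304396 0.37269696] [0.12178927 0.79356396 0.58946551 0.08918533]
{'clock': 0.15, 'q': array([-1.37721605,  0.33377287,  0.03987713,  1.46605704, -0.01340084,
        1.34332721, -0.05847409]), 'qvel': array([ 0.00121345, -0.00318419, -0.00123459, -0.00349598,  0.00071917,
        0.00058032,  0.00090099]), 'effort': array([ 3.21791980e-03, -6.59042144e+01,  1.36789083e+00, -4.05868614e+01,
        1.70147972e-02,  9.58071789e-03,  3.37875861e-08]), 'tool_pos': array([0.18751776, 0.62198645, 0.23061539]), 'eef_rot': array([-5.23352088e-05,  1.45863777e-01,  9.89304471e-01, -6.47155673e-04]), 'ft_force': array([-0.25208176,  0.26620897,  0.30894684]), 'torque': array([0.07357323, 0.04111895, 0.00807455]), 'finger_force': 0.0, 'grip_width': 0.9990318804002492}
```

View pics/top0.png

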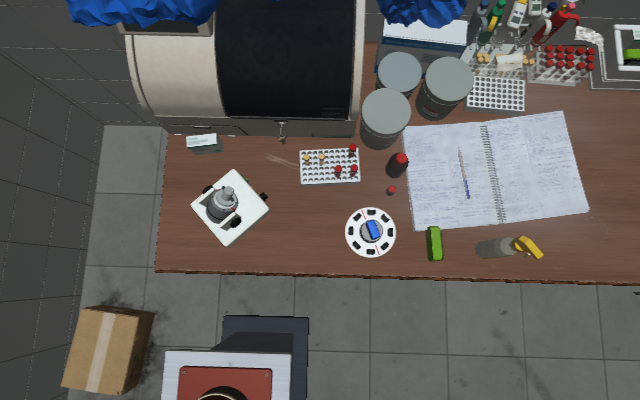

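View pics/scene0.png

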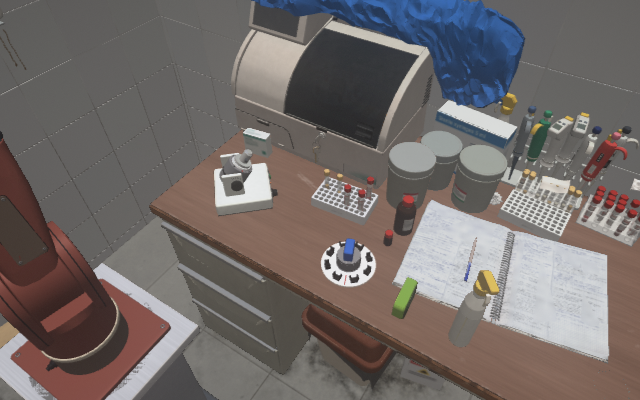

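Top view: disc about (371,231), rotator about (230,207), meter (435,243), vial (391,190), bottle (400,162), rack (330,166). I'll enlarge the disc and rotator in one montage.

```bash
python3 - <<'E'
import cv2,pickle,numpy as np
d=pickle.load(open("c0.pkl","rb"))
def crop(n,x,y,w,h,s): return cv2.resize(d[n]["frame"][y:y+h,x:x+w],None,fx=s,fy=s,interpolation=cv2.INTER_CUBIC)
a=np.hstack([crop("top",335,198,80,60,5),crop("top",190,160,80,60,5) if 0 else crop("top",184,162,100,75,4)])
b=np.hstack([crop("scene",310,230,80,60,5),crop("scene",200,140,100,75,4)])
cv2.imwrite("pics/m1.png",np.vstack([a,b]))
E
cat > h.py <<'E'
import numpy as np, cv2, pickle
from scipy.spatial.transform import Rotation as R
def rq(q): return R.from_quat(np.asarray(q)[[1,2,3,0]])
def qw(r): return r.as_quat()[[3,0,1,2]]
def cam(c): return np.array(c["camera_matrix"]),np.array(c["position"]),rq(c["rotation"])
def at_z(c,u,v,z):
    K,p,r=cam(c); d=r.apply(np.linalg.solve(K,[u,v,1])); return p+d*(z-p[2])/d[2]
def proj(c,X):
    K,p,r=cam(c); x=r.inv().apply(np.asarray(X)-p)@K.T; return x[...,:2]/x[...,2:]
E
```

```text
(no output)
```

View pics/m1.png

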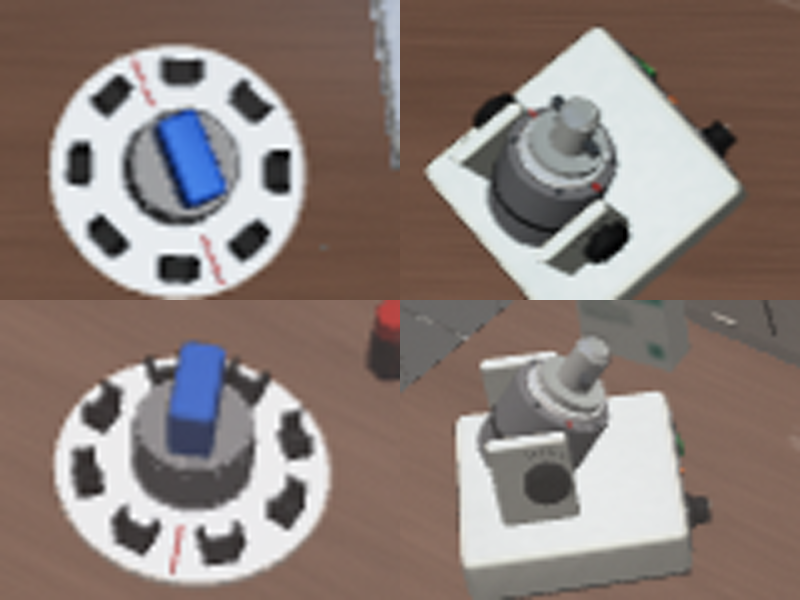

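The disc's plate spans (50..306, 45..297) of the 5x crop, with red lines at (143,83) and (212,260) along the bar. The rotator's top corners, red marks and tip are clear, and the spindle leans up-right in the image towards the knob. The lug line looks slightly clockwise of the marks.

```bash
python3 - <<'E'
from h import *
from scipy.optimize import least_squares
from plant import arm
d=pickle.load(open("c0.pkl","rb")); T=d["top"];S=d["scene"]
t5=lambda x,y:(335+x/5,198+y/5); t4=lambda x,y:(184+(x-400)/4,162+y/4)
s5=lambda x,y:(310+x/5,230+(y-300)/5); s4=lambda x,y:(200+(x-400)/4,140+(y-300)/4)
c=at_z(T,*t5(178,171),.008); cs=at_z(S,*s5(192,470),.008)
a=at_z(T,*t5(143,83),.008);b=at_z(T,*t5(212,260),.008)
print("disc",c,cs,"mid marks",(a+b)/2,"yaw of y",np.degrees(np.arctan2(*(a-b)[1::-1])), "width",at_z(T,*t5(50,171),.008)-at_z(T,*t5(306,171),.008))
# rotator fit: x,y,yaw,seat offset
obsT=[(233.5,169),(269,208.75),(191,205),t4(577,113),t4(532,113),t4(596,186)]
obsS=[s4(456,418),s4(662,393),s4(594,350)]
th=np.radians(35); 
def pts(p):
    x,y,w,so=p; r=R.from_euler("z",w); o=np.array([x,y,0])
    g=lambda v:o+r.apply(v)
    tip=np.array([so-.033*np.sin(th),0,.125+.033*np.cos(th)])
    back=g([.075,-.075,.046]),g([.075,.075,.046])
    return g,tip,back
def model(p):
    g,tip,_=pts(p)
    C=lambda sx,sy:g([sx*.075,sy*.075,.046])
    # front = -x
    return C,g,tip
def res(p,k):
    C,g,tip=model(p); 
    m=(g([p[3],.026,.122])+g([p[3],-.026,.122]))/2
    oT=np.array([proj(T,C(-1,1)),proj(T,C(-1,-1)),proj(T,C(1,1)),proj(T,g(tip))])
    if k==1: oT=oT[[1,0,2,3]]
    corners=[C(i,j) for i in(1,-1) for j in (1,-1)]
    e=[(oT-np.array(obsT[:4])).ravel()]
    if k==0: e+=[proj(S,C(1,1))-0*1-obsS[0]] if 0 else []
    e+=[proj(S,g(tip))-obsS[2]]
    return np.concatenate(e)
c0=at_z(T,230,207,.046)
for k in (0,):
  for w0 in np.arange(-3,3,1.):
    s=least_squares(res,[c0[0],c0[1],w0,0],args=(k,)); print(k,w0,s.x,s.cost)
    if s.cost<30: best=s
p=best.x; print(best.fun.reshape(-1,2).round(1))
C,g,tip=model(p); print("scene corners",[ (i,j,proj(S,C(i,j)).round(1)) for i in(1,-1) for j in(1,-1)],obsS)
seat=g([p[3],0,.125]); z=R.from_euler("z",p[2]).apply([-np.sin(th),0,np.cos(th)])
print("seat",seat,"tip",g(tip),"z",z,"yawdeg",np.degrees(p[2]))
for n,q in dict(meter=(435,243),vial=(391,190),bottle=(400,162)).items(): print(n,at_z(T,*q,.03))
np.save("rot.npy",p); np.save("disc.npy",[*c[:2],np.arctan2(*(a-b)[1::-1])])
# reach: IK for disc pose with y angle phi about spindle
Zt=-z; y0=R.from_euler("z",p[2]).apply([0,1,0])
for phi in np.arange(-3.2,3.2,.4):
    ax=R.from_rotvec(z*phi).apply(y0) # disc y axis
    xt=ax; yt=np.cross(Zt,xt)
    r=R.from_matrix(np.column_stack([xt,yt,Zt]))
    q=[arm.inverse_kinematics(seat+z*h,qw(r)) for h in(.046,.12)]
    print(round(phi,1),[None if k is None else np.round(k,2) for k in q])
E
```

```text
disc [ 0.46207638 -0.35979654  0.008     ] [ 0.45829211 -0.3620715   0.008     ] mid marks [ 0.46219093 -0.35938016  0.008     ] yaw of y 21.726649083893363 width [-0.00378562  0.13506627  0.        ]
0 -3.0 [ 0.57819797  0.01228455 -5.52333558 -0.03029071] 2096.3723035755393
0 -2.0 [ 0.5782007   0.01228019  0.75970589 -0.03029421] 2096.3723017979783
0 -1.0 [ 0.57820103  0.01227967  0.75968845 -0.03029464] 2096.37230464335
0 0.0 [ 0.578201    0.01227971  0.75968989 -0.0302946 ] 2096.372304382302
0 1.0 [ 0.57819825  0.01228411  0.75983517 -0.03029106] 2096.372301347931
0 2.0 [ 0.57819819  0.0122842   0.75983846 -0.03029098] 2096.3723018104647Traceback (most recent call last):
  File "<stdin>", line 40, in <module>
NameError: name 'best' is not defined
```

```bash
cat > fit.py <<'E'
from h import *
from scipy.optimize import least_squares
from plant import arm
d=pickle.load(open("c0.pkl","rb")); T=d["top"];S=d["scene"]
t4=lambda x,y:(184+(x-400)/4,162+y/4); s4=lambda x,y:(200+(x-400)/4,140+(y-300)/4)
th=np.radians(35)
def g(p,v): return np.array([p[0],p[1],0])+R.from_euler("z",p[2]).apply(v)
C=lambda p,i,j:g(p,[i*.075,j*.075,.046])
tip=lambda p:g(p,[p[3]-.033*np.sin(th),0,.125+.033*np.cos(th)])
obs=np.array([t4(598,28),t4(740,187),t4(428,172),t4(577,113),s4(594,348),s4(456,418),s4(662,393)])
def res(p):
    m=[proj(T,C(p,-1,-1)),proj(T,C(p,-1,1)),proj(T,C(p,1,-1)),proj(T,tip(p)),proj(S,tip(p)),proj(S,C(p,1,-1)),proj(S,C(p,-1,-1))]
    return (np.array(m)-obs).ravel()
s=least_squares(res,[.53,.0,2.35,0]); p=s.x; print(p,s.cost); print(s.fun.reshape(-1,2).round(1))
seat=g(p,[p[3],0,.125]); rz=R.from_euler("z",p[2]); z=rz.apply([-np.sin(th),0,np.cos(th)]); y0=rz.apply([0,1,0])
print("seat",seat,"tip",tip(p),"z",z,"y0",y0)
np.savez("rot.npz",seat=seat,z=z,y0=y0); np.save("disc.npy",[.4621,-.3597,np.radians(21.7)])
for n,q in dict(meter=(435,243),vial=(391,190),bottle=(400,162)).items(): print(n,at_z(T,*q,.03))
for phi in np.arange(-3.2,3.2,.4):
    xt=R.from_rotvec(z*phi).apply(y0); r=R.from_matrix(np.column_stack([xt,np.cross(-z,xt),-z]))
    q=[arm.inverse_kinematics(seat+z*h,qw(r)) for h in(.046,.14)]
    print(round(phi,1),[None if k is None else np.round(k,2) for k in q])
for w in (0,180):
    r=R.from_euler("z",21.7+w,degrees=True)*R.from_euler("x",180,degrees=True)
    print("pick",[arm.inverse_kinematics([.4621,-.3597,h],qw(r)) for h in(.048,.3)])
E
python3 fit.py
```

```text
[ 0.5118264   0.00726371  2.33473991 -0.01166237] 10.334363799404828
[[ 0.3 -1.3]
 [ 2.   0.7]
 [-1.8  0.5]
 [ 1.5  1.1]
 [-0.5 -0.4]
 [-1.2 -1.1]
 [ 0.5 -2. ]]
seat [ 0.51989413 -0.00115785  0.125     ] tip [ 0.53298805 -0.01482603  0.15203202] z [ 0.39678557 -0.41418733  0.81915204] y0 [-0.72211357 -0.69177453  0.        ]
meter [ 0.43655802 -0.52274692  0.03      ]
vial [ 0.57273345 -0.4103642   0.03      ]
bottle [ 0.64987836 -0.43468982  0.03      ]
-3.2 [array([-0.39,  0.67,  0.85,  1.5 , -0.68,  1.8 , -0.31]), array([-0.31,  0.73,  0.93,  1.28, -0.71,  1.99, -0.31])]
-2.8 [array([-0.39,  0.68,  0.87,  1.5 , -0.68,  1.8 ,  0.1 ]), array([-0.32,  0.73,  0.93,  1.28, -0.72,  2.  ,  0.1 ])]
-2.4 [array([-0.44,  0.72,  0.95,  1.5 , -0.72,  1.83,  0.54]), array([-0.36,  0.78,  1.04,  1.28, -0.77,  2.03,  0.55])]
-2.0 [array([-0.48,  0.76,  1.03,  1.51, -0.77,  1.86,  0.98]), array([-0.38,  0.81,  1.1 ,  1.29, -0.81,  2.05,  0.97])]
-1.6 [array([-0.48,  0.77,  1.04,  1.51, -0.78,  1.87,  1.38]), array([-0.38,  0.8 ,  1.09,  1.29, -0.8 ,  2.05,  1.37])]
-1.2 [array([-0.49,  0.78,  1.0
[... 1071 characters left out ...]
y([-0.39,  0.68,  0.87,  1.5 , -0.69,  1.8 , -0.98]), array([-0.31,  0.73,  0.92,  1.28, -0.71,  1.99, -0.99])]
2.8 [array([-0.4 ,  0.68,  0.87,  1.5 , -0.69,  1.81, -0.58]), array([-0.33,  0.74,  0.96,  1.28, -0.73,  2.  , -0.57])]
pick [array([-3.03731296e-01,  7.13176168e-01,  1.21377038e+00,  1.86047934e+00,
       -7.48886243e-01,  1.12058570e+00,  1.16806762e-03]), array([-0.24352155,  0.25230098,  1.0124382 ,  1.55832184, -0.21491602,
        1.45034074, -0.41147495])]
pick [array([ 1.02404075,  0.4226853 , -0.53279698,  1.79658287,  0.25185948,
        0.99016381,  2.33992917]), array([ 1.03697293,  0.21787847, -0.53569772,  1.49733198,  0.11128623,
        1.45683657,  2.44854258])]
```

```bash
cat >> h.py <<'E'
def tool(z,y0,phi):
    x=R.from_rotvec(z*phi).apply(y0); return R.from_matrix(np.column_stack([x,np.cross(-z,x),-z]))
E
python3 - <<'E'
from h import *
from plant import arm, move_gripper, monitor, eyes
f=np.load("rot.npz"); seat,z,y0=f["seat"],f["z"],f["y0"]
arm.movep(seat+z*.15,qw(tool(z,y0,np.pi-.2)))
c=eyes.capture("wrist"); s=monitor.sense()
pickle.dump(c,open("w1.pkl","wb")); cv2.imwrite("pics/w1.png",c["frame"])
print(s["clock"],s["q"].round(2),s["tool_pos"])
for h in(0,.033): print(proj(c,seat+z*h))
rt=rq(s["eef_rot"]); K,p,r=cam(c); print("cam in tool",rt.inv().apply(p-s["tool_pos"]),(rt.inv()*r).as_matrix().round(2))
E
```

```text
3.0167 [-0.31  0.74  0.95  1.26 -0.73  2.02 -0.44] [ 0.57958224 -0.06218548  0.24783251]
[314.2623333  188.69721927]
[314.18847343 198.59262154]
cam in tool [ 0.07647482  0.00131692 -0.14306293] [[-0.   -0.95 -0.3 ]
 [ 1.   -0.    0.  ]
 [-0.   -0.3   0.95]]
```

View pics/w1.png

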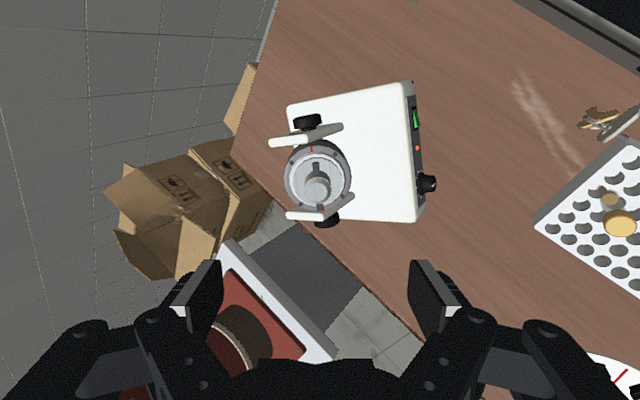

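The spindle appears at about (318,182), near the predicted (314,189). Enlarging it with predictions overlaid.

```bash
python3 - <<'E'
from h import *
c=pickle.load(open("w1.pkl","rb"))
a=cv2.resize(c["frame"][135:230,275:425],None,fx=5.3,fy=5.3,interpolation=cv2.INTER_CUBIC)
cv2.imwrite("pics/w1c.png",a); print(a.shape)
E
```

```text
(504, 795, 3)
```

View pics/w1c.png

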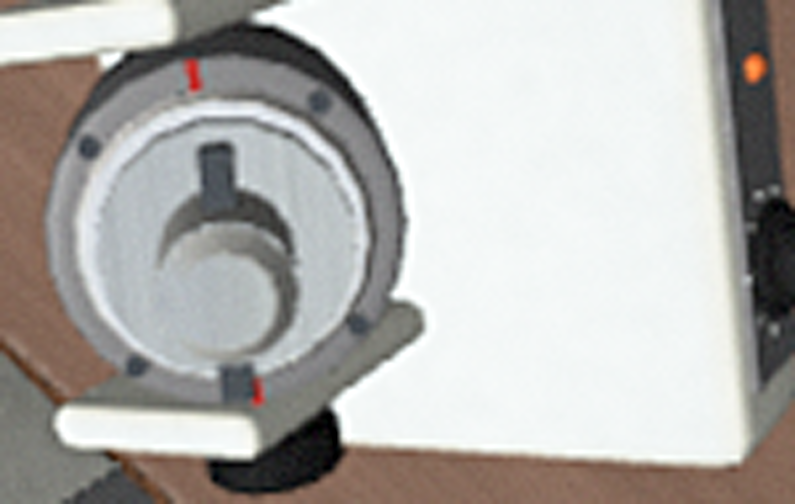

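```bash
cat > fit2.py <<'E'
from h import *
from scipy.optimize import least_squares
c=pickle.load(open("w1.pkl","rb")); f=np.load("rot.npz"); th=np.radians(35)
px=lambda x,y:np.array([275+x/5.3,135+y/5.3])
obs=np.array([px(223,300),px(216,148),px(237,398),px(193,75),px(257,391)])
def geo(p):
    rz=R.from_euler("z",p[2]); return np.array([p[0],p[1],.125]),rz.apply([-np.sin(th),0,np.cos(th)]),rz.apply([0,1,0])
def model(p):
    s,z,y=geo(p); l=R.from_rotvec(z*p[3]).apply(y)
    return np.array([s+z*.033,s+z*.018-l*.022,s+z*.018+l*.022,s+z*p[4]-y*p[5],s+z*p[4]+y*p[5]])
def res(p): return np.r_[(proj(c,model(p))-obs).ravel(),(p[4]+.004)/.01]
best=min((least_squares(res,[*f["seat"][:2],2.33,a,-.004,s*.027]) for a in(0,.2,3) for s in(1,-1)),key=lambda s:s.cost)
p=best.x; print(p,best.cost,best.fun.round(2)); s,z,y=geo(p)
print("seat",s,"old",f["seat"],"lug angle",p[3])
t=np.linspace(0,2*np.pi,73); x=np.cross(y,z)
C=(proj(c,s+.0235*(np.outer(np.cos(t),x)+np.outer(np.sin(t),y)))-[275,135])*5.3
print("flange bbox crop",C.min(0),C.max(0))
np.savez("rot2.npz",seat=s,z=z,y0=y,lug=p[3])
E
python3 fit2.py
```

```text
[ 5.28196458e-01 -5.52429869e-04  2.32938641e+00 -1.10642425e-01
 -8.89380571e-03  3.00110059e-02] 0.7175665528540786 [ 0.7  -0.04 -0.2  -0.54 -0.13  0.43 -0.16  0.09 -0.35  0.13 -0.49]
seat [ 0.52819646 -0.00055243  0.125     ] old [ 0.51989413 -0.00115785  0.125     ] lug angle -0.11064242491298926
flange bbox crop [ 92.08963126 117.34714876] [357.97815978 376.24101776]
```

```bash
python3 - <<'E'
from h import *
from plant import arm, move_gripper, monitor, eyes
x,y,w=np.load("disc.npy")
r=R.from_euler("z",w)*R.from_euler("x",np.pi)
arm.movep([x,y,.22],qw(r))
c=eyes.capture("wrist"); s=monitor.sense(); pickle.dump(c,open("w2.pkl","wb"))
print(s["clock"],s["q"].round(2),s["tool_pos"],s["ft_force"])
u=proj(c,[x,y,.076]).round().astype(int); print("pred grip top",u)
hsv=cv2.cvtColor(c["frame"],cv2.COLOR_BGR2HSV)
m=((abs(hsv[...,0].astype(int)-110)<15)&(hsv[...,1]>130)).astype(np.uint8)
n,l,st,ce=cv2.connectedComponentsWithStats(m); print([(st[i],ce[i]) for i in range(1,n) if st[i,4]>150])
x0=max(0,u[0]-125);y0=max(0,u[1]-95)
print(x0,y0); cv2.imwrite("pics/w2.png",cv2.resize(c["frame"][y0:y0+190,x0:x0+250],None,fx=3.1,fy=3.1,interpolation=cv2.INTER_CUBIC))
E
```

```text
4.2667 [-0.38  0.44  1.27  1.68 -0.43  1.34 -0.23] [ 0.4636071  -0.35845716  0.21990731] [-0.03517019  0.30084012 -0.46619523]
pred grip top [314 192]
[(array([560, 140,  27,  42, 198], dtype=int32), array([570.7020202, 166.2020202])), (array([ 304,  160,   22,   50, 1081], dtype=int32), array([314.52821462, 184.6919519 ]))]
189 97
```

View pics/w2.png

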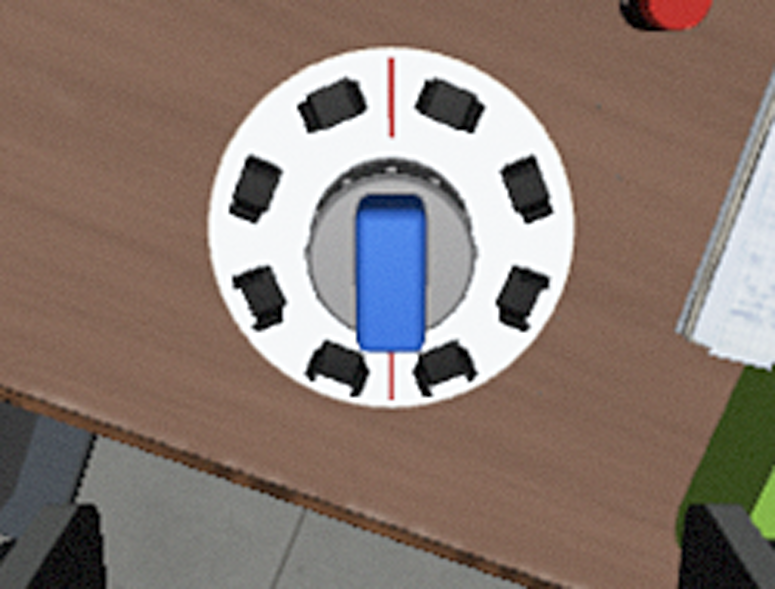

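Bar aligned with the tool; plate centre is at full-image (315.3,170.2), grip-top centre ≈ (315.1,187.3).

```bash
python3 - <<'E'
from h import *
from plant import arm, move_gripper, monitor, eyes
c=pickle.load(open("w2.pkl","rb")); f=lambda x,y:(189+x/3.1,97+y/3.1)
w=np.load("disc.npy")[2]; ax=np.array([np.cos(w),np.sin(w),0])
e=[at_z(c,*f(391,v),.008) for v in(46,408)]; e2=[at_z(c,*f(u,227),.008) for u in(208,575)]
print("plate",sum(e)/2,np.linalg.norm(e[0]-e[1]),sum(e2)/2,np.linalg.norm(e2[0]-e2[1]))
g=at_z(c,*f(391,352),.076); print("grip near end ->centre",g+ax*.023, "far",at_z(c,*f(391,208),.076)-ax*.023)
P=(sum(e)/2); P=(P*2+(g+ax*.023))/3; print("use",P[:2], monitor.sense()["tool_pos"])
np.save("disc2.npy",[P[0],P[1],w])
E
```

```text
plate [ 0.46514881 -0.35935188  0.008     ] 0.13464625640820102 [ 0.46868827 -0.35813189  0.008     ] 0.1340855840914504
grip near end ->centre [ 0.46660263 -0.35881027  0.076     ] far [ 0.46527549 -0.35924802  0.076     ]
use [ 0.46563342 -0.35917134] [ 0.4636071  -0.35845716  0.21990731]
```

```bash
python3 - <<'E'
from h import *
from plant import arm, move_gripper, monitor, eyes
x,y,w=np.load("disc2.npy")
move_gripper(.6)
arm.movel([x,y,.12],speed=.2); print(monitor.sense()["tool_pos"],monitor.sense()["ft_force"])
print("stop",arm.movel([x,y,.0485],speed=.08,f_stop=6))
s=monitor.sense(); print(s["tool_pos"],s["ft_force"])
move_gripper(0,60); s=monitor.sense(); print(s["tool_pos"],s["ft_force"],s["grip_width"],s["finger_force"])
arm.movel([x,y,.06],speed=.03); arm.dwell(.3)
s=monitor.sense(); print(s["clock"],s["tool_pos"],s["ft_force"],s["torque"],s["grip_width"],s["finger_force"])
arm.movel([x,y,.25],speed=.2)
s=monitor.sense(); print(s["clock"],s["tool_pos"],s["eef_rot"],s["ft_force"],s["torque"],s["grip_width"])
c=eyes.capture("wrist"); cv2.imwrite("pics/w3.png",c["frame"])
E
```

```text
[ 0.4657271  -0.359841    0.12094591] [ 0.58840484 -0.12866052  0.41978247]
stop False
[ 0.46583924 -0.35952012  0.04894608] [0.1845421  0.329189   0.20653887]
[ 0.46596843 -0.35931852  0.04905543] [-0.6453868   1.40908039  6.24598378] 0.24720090574430714 59.232401847839355
7.5917 [ 0.465552   -0.35913513  0.05985692] [ 0.70312943  0.51568331 -1.95573034] [-0.01555329 -0.0121488  -0.00492848] 0.24760120289309298 58.67063283920288
8.6917 [ 0.46528657 -0.35862829  0.24887224] [-6.14301176e-04  9.82116939e-01  1.88270206e-01 -5.19685731e-04] [-0.11618123  1.3547265  -2.74663556] [ 0.01557351  0.00964572 -0.01805116] 0.24218821267417742
```

View pics/w3.png

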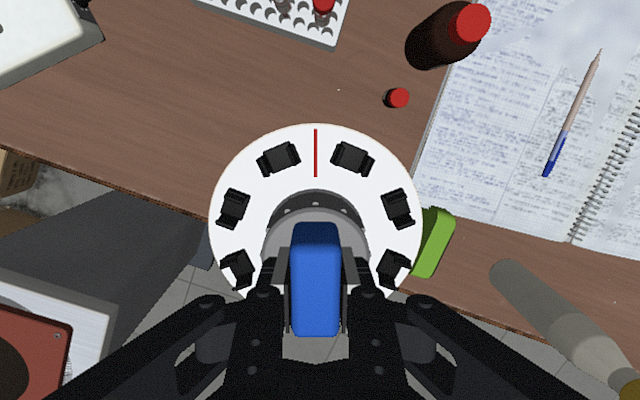

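```bash
cat > ins.py <<'E'
from h import *
from plant import arm, move_gripper, monitor, eyes
f=np.load("rot2.npz"); seat,z,y0,lug=f["seat"],f["z"],f["y0"],float(f["lug"]); H=.047
F=lambda:np.mean([monitor.sense()["ft_force"]],0)
def st(F0,tag=""):
    s=monitor.sense(); d=s["ft_force"]-F0; h=(s["tool_pos"]-seat)@z-H
    lat=d-(d@z)*z; off=(s["tool_pos"]-seat)-((s["tool_pos"]-seat)@z)*z
    x=np.cross(y0,z)
    print(tag,"t%.1f h%.1fmm"%(s["clock"],h*1e3),"Fz%.1f Fx%.1f Fy%.1f"%(d@z,d@x,d@y0),"offx%.1f offy%.1f"%(off@x*1e3,off@y0*1e3),"Tz%.2f"%(s["torque"]@z))
    return h,d@z,lat,s
E
python3 - <<'E'
from ins import *
arm.movel(monitor.sense()["tool_pos"]+[0,0,.06],speed=.2)
q=qw(tool(z,y0,np.pi+lug+.10))
arm.movep(seat+z*(H+.13),q); print(monitor.sense()["q"].round(2))
arm.movel(seat+z*(H+.05),speed=.15); arm.dwell(.4)
F0=F(); np.save("F0.npy",F0); print(F0); st(F0,"approach")
r=arm.movel(seat+z*(H+.030),speed=.03,f_stop=4); st(F0,r)
c=eyes.capture("scene"); d=eyes.capture("top")
k=lambda n,u,v:cv2.resize(n["frame"][v:v+75,u:u+100],None,fx=4,fy=4,interpolation=cv2.INTER_CUBIC)
cv2.imwrite("pics/a1.png",np.hstack([k(c,195,130),k(d,184,150)]))
E
```

```text
[-0.22  0.73  0.85  1.15 -0.71  2.05 -0.32]
[-0.60959484 -0.34953919 -2.61482231]
approach t11.5 h50.3mm Fz0.0 Fx0.0 Fy0.0 offx-0.2 offy0.1 Tz0.06
False t12.3 h30.1mm Fz1.3 Fx0.0 Fy-0.6 offx0.0 offy-0.0 Tz0.01
```

View pics/a1.png

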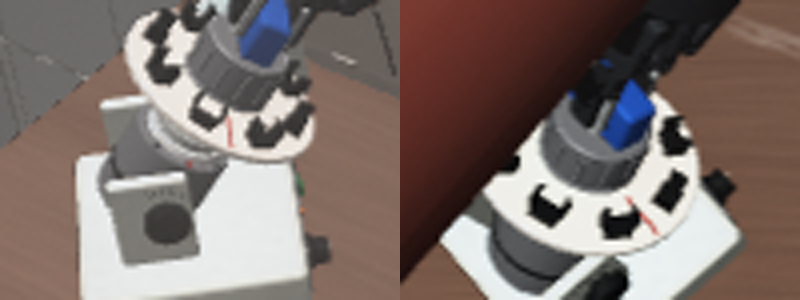

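The disc is coaxial over the spindle, with its mouth just around the tip, parallel to the flange. Continue down in small, side-yielding steps.

```bash
python3 - <<'E'
from ins import *
F0=np.load("F0.npy"); adj=np.zeros(3)
for h in np.arange(.027,.012,-.003):
    r=arm.movel(seat+adj+z*(H+h),speed=.02,f_stop=5)
    hh,fz,lat,s=st(F0,r)
    if np.linalg.norm(lat)>1.5: adj=adj+lat*.0003
    if r: break
np.save("adj.npy",adj); print(adj); arm.dwell(.2); st(F0)
E
```

```text
False t12.7 h26.8mm Fz0.9 Fx-0.1 Fy-0.7 offx0.0 offy-0.0 Tz0.05
False t13.0 h23.8mm Fz0.9 Fx1.7 Fy-1.0 offx0.3 offy-0.2 Tz-0.07
False t13.3 h20.6mm Fz-0.1 Fx2.3 Fy-2.3 offx0.7 offy-0.4 Tz-0.05
False t13.6 h17.9mm Fz-0.3 Fx-0.5 Fy-0.2 offx1.0 offy-0.8 Tz0.06
True t13.8 h16.2mm Fz7.9 Fx2.0 Fy-0.7 offx0.8 offy-0.8 Tz-0.01
[-0.00015988  0.00187819  0.00103153]
 t14.0 h16.2mm Fz8.1 Fx2.7 Fy-1.7 offx0.8 offy-0.8 Tz-0.00
```

```bash
python3 - <<'E'
from ins import *
F0=np.load("F0.npy"); adj=np.load("adj.npy"); h0=.0165
for dphi in np.arange(.10,-.30,-.04):
    q=qw(tool(z,y0,np.pi+lug+dphi))
    arm.movel(seat+adj+z*(H+h0),speed=.03,rot=q)
    r=arm.movel(seat+adj+z*(H+.0115),speed=.02,f_stop=5)
    hh,fz,lat,s=st(F0,"%.2f %s"%(dphi,r))
    if np.linalg.norm(lat)>1.5: adj=adj+lat*.0002
    if hh<.0135: print("dropped"); break
np.save("adj.npy",adj); np.save("dphi.npy",dphi)
E
```

```text
0.10 True t14.4 h15.9mm Fz7.6 Fx1.5 Fy-2.4 offx1.5 offy-1.2 Tz-0.11
0.06 False t15.1 h11.2mm Fz0.9 Fx-0.6 Fy-0.6 offx1.9 offy-1.5 Tz-0.24
dropped
```

```bash
python3 - <<'E'
from ins import *
F0=np.load("F0.npy"); adj=np.load("adj.npy"); dphi=float(np.load("dphi.npy")); h=.0112
while h>-.005:
    s=monitor.sense(); tz=s["torque"]@z
    if abs(tz)>.1: dphi+=np.clip(.08*tz,-.02,.02)
    h-=.003
    r=arm.movel(seat+adj+z*(H+h),speed=.02,rot=qw(tool(z,y0,np.pi+lug+dphi)),f_stop=5)
    hh,fz,lat,s=st(F0,"%.3f %s"%(dphi,r))
    if np.linalg.norm(lat)>1.5: adj=adj+lat*.0002
    if r: break
np.save("adj.npy",adj); np.save("dphi.npy",dphi); arm.dwell(.3); st(F0)
E
```

```text
0.041 False t15.4 h7.7mm Fz-0.2 Fx-1.2 Fy-0.4 offx2.1 offy-1.7 Tz-0.06
0.041 False t15.7 h4.9mm Fz-1.1 Fx-2.1 Fy-0.2 offx2.1 offy-1.7 Tz-0.05
0.041 False t16.0 h2.0mm Fz0.9 Fx0.5 Fy-0.6 offx1.9 offy-1.7 Tz0.03
0.041 False t16.3 h-0.9mm Fz1.8 Fx-0.2 Fy-1.3 offx1.8 offy-1.7 Tz0.05
0.041 True t16.5 h-1.3mm Fz7.2 Fx1.9 Fy-0.1 offx1.6 offy-1.7 Tz0.03
 t16.8 h-1.3mm Fz7.4 Fx3.6 Fy-0.4 offx1.6 offy-1.7 Tz0.04
```

```bash
python3 - <<'E'
from ins import *
F0=np.load("F0.npy"); adj=np.load("adj.npy"); dphi=float(np.load("dphi.npy")); h=-.0010; a=0
st(F0); T0=None
while a<.90:
    a+= .08 if a<.6 else .02
    arm.movel(seat+adj+z*(H+h),speed=.03,rot=qw(tool(z,y0,np.pi+lug+dphi-a)))
    hh,fz,lat,s=st(F0,"%.2f"%a); tz=s["torque"]@z
    if np.linalg.norm(lat)>2: adj=adj+lat*.00015
    if fz>9: h+=.0003
    if fz<2: h-=.0003
    if tz>.25 : print("stop felt"); break
    if np.linalg.norm(lat)>12 or fz>20: print("abort"); break
np.save("adj.npy",adj); np.save("a.npy",[a,h]); print(h)
E
```

```text
t16.8 h-1.3mm Fz7.4 Fx3.6 Fy-0.4 offx1.6 offy-1.7 Tz0.04
0.08 t17.1 h-1.2mm Fz0.6 Fx-0.6 Fy0.3 offx2.0 offy-1.7 Tz0.03
0.16 t17.3 h-1.3mm Fz2.9 Fx0.2 Fy-1.0 offx1.9 offy-1.7 Tz0.00
0.24 t17.6 h-1.3mm Fz2.3 Fx-0.4 Fy-0.6 offx2.0 offy-1.7 Tz0.02
0.32 t17.8 h-1.3mm Fz3.4 Fx-0.1 Fy0.2 offx2.0 offy-1.7 Tz-0.04
0.40 t18.1 h-1.3mm Fz2.9 Fx-1.3 Fy0.2 offx1.9 offy-1.6 Tz0.01
0.48 t18.3 h-1.3mm Fz3.2 Fx-0.8 Fy-0.1 offx1.9 offy-1.6 Tz-0.02
0.56 t18.6 h-1.3mm Fz2.4 Fx-1.4 Fy1.0 offx1.9 offy-1.5 Tz-0.03
0.64 t18.8 h-1.3mm Fz2.7 Fx-0.7 Fy1.6 offx2.0 offy-1.4 Tz-0.01
0.66 t19.1 h-1.3mm Fz1.8 Fx-2.3 Fy2.1 offx1.9 offy-1.5 Tz0.04
0.68 t19.3 h-1.3mm Fz6.5 Fx-1.2 Fy1.4 offx1.8 offy-1.5 Tz-0.03
0.70 t19.6 h-1.3mm Fz6.7 Fx-0.8 Fy1.6 offx1.7 offy-1.5 Tz-0.07
0.72 t19.8 h-1.3mm Fz7.8 Fx-0.9 Fy-0.1 offx1.6 offy-1.4 Tz-0.10
0.74 t20.1 h-1.3mm Fz6.4 Fx-1.1 Fy0.8 offx1.6 offy-1.4 Tz-0.02
0.76 t20.3 h-1.3mm Fz7.7 Fx-1.7 Fy1.4 offx1.6 offy-1.4 Tz-0.01
0.78 t20.6 h-1.4mm Fz8.5 Fx-0.5 Fy0.7 offx1.5 offy-1.4 Tz-0.08
0.80 t20.8 h-1.3mm Fz8.1 Fx-0.7 Fy-0.3 offx1.4 offy-1.4 Tz-0.01
0.82 t21.1 h-1.3mm Fz6.7 Fx-2.4 Fy0.6 offx1.1 offy-1.4 Tz0.15
0.84 t21.3 h-1.3mm Fz9.4 Fx-1.9 Fy0.3 offx1.0 offy-1.4 Tz0.50
stop felt
-0.0013
```

Stop felt at 0.82–0.84 rad. Now ease off, release, retreat, look.

```bash
python3 - <<'E'
from ins import *
F0=np.load("F0.npy"); adj=np.load("adj.npy"); dphi=float(np.load("dphi.npy")); a,h=np.load("a.npy")
arm.movel(seat+adj+z*(H-.001),speed=.03,rot=qw(tool(z,y0,np.pi+lug+dphi-.82))); st(F0,"eased")
move_gripper(.45); st(F0,"open")
p=monitor.sense()["tool_pos"]
arm.movel(p+z*.05,speed=.08,f_stop=6); st(F0,"back")
arm.movel(p+z*.15,speed=.15); arm.dwell(.3); st(F0)
c=eyes.capture("scene"); d=eyes.capture("wrist")
k=lambda n,u,v,w,h,s:cv2.resize(n["frame"][v:v+h,u:u+w],None,fx=s,fy=s,interpolation=cv2.INTER_CUBIC)
cv2.imwrite("pics/e1.png",np.hstack([k(c,190,125,100,100,4),k(d,220,100,200,200,2)]))
pickle.dump(d,open("w3.pkl","wb"))
o=seat+z*.006
for m in(0,np.pi): print("pred plate red line",proj(d,o+.055*tool(z,y0,m+lug-.79).apply([1,0,0])))
print("plate centre",proj(d,o), "grip top",proj(d,seat+z*.074))
E
```

```text
eased t21.6 h-1.3mm Fz3.5 Fx-1.5 Fy-1.2 offx1.2 offy-1.4 Tz0.10
open t21.9 h-1.3mm Fz2.0 Fx1.8 Fy-0.7 offx1.4 offy-1.2 Tz-0.07
back t22.7 h48.3mm Fz2.2 Fx0.7 Fy-0.4 offx1.4 offy-1.2 Tz0.01
 t23.8 h148.0mm Fz2.3 Fx2.2 Fy-0.9 offx1.5 offy-1.6 Tz-0.01
pred plate red line [315.51135107 226.97120559]
pred plate red line [316.70793751 126.46460752]
plate centre [316.0808079  179.14000232] grip top [316.36946214 196.92194301]
```

View pics/e1.png

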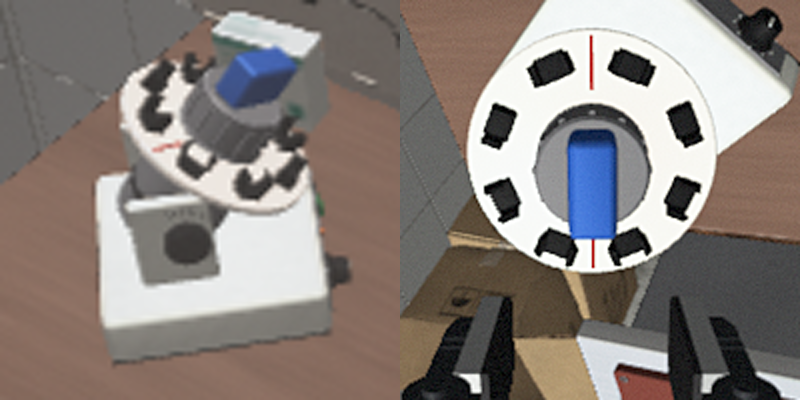

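The disc sits parallel on the flange, with its red lines at the predicted locked angle: vertical at x≈316, ends near rows 118–148 and 220–234. The gripper is clear, so I'm handing in.

```bash
python3 -c "
from plant import arm
print(arm.job_done())"
```

```text
the job is handed in; nothing more can be done
None
```

The disc is on the spindle, seated home on the flange and turned clockwise to the felt stop (0.82–0.84 rad). I released it and handed the job in at about 24 s; contact forces measured at the wrist stayed under about 10 N, and the verdict was not shown.

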